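# Drop the clothes pegs from their bin

## Task

On this hat-maker's bench stand two drop-bottom bins. Take the bin that holds the two wooden clothes pegs and pull its bolt out by the knob, so that its floor swings open and both pegs fall into the tray beneath it; then let go of the knob, leaving the bolt out. Leave the bolt of the other bin, with the round buttons, where it is.

Things in the scene. Friction and masses are not known exactly. Their poses are not given: they have to be found in the camera images.
- clip_bolt: Sliding bolt of the peg bin; handle: upright round wooden knob, 26 mm wide, 36 tall, on a 10 mm post. Origin: knob centre, 225 mm above the bench, 40 mm clear all round. z up, x level, from knob to bin. Slides along its x only: -x (towards the robot side) is out, 45 mm to a stop; starts 0-5 mm out, frees the floor at about 17 mm, takes 2-6 N, stays where left. Bin rim 25 mm below origin.
- clip1: Wooden spring clothes peg 72 x 12 x 15 mm (x, y, z), origin at its centre; 14-28 g. Starts on the drop floor (140 mm above the bench, hinged on the side away from the knob) of a 116 mm square hopper, rim 200 mm high. Tray under it: fixed, 190 mm along the bolt's x, 116 across, floor 12 and rim 45 mm above the bench, centred under the hopper, 110 mm in +x from the knob when the bolt is in.
- clip2: The second, same clothes peg in the same bin, lying beside the first.
- button_bolt: The same bolt with the same knob on the other bin, which is built the same and holds three dark round buttons 34 mm wide. Origin and axes as for clip_bolt. It must be left where it is.

How it is judged:
On the way:
1. the bolt of the peg bin is pulled out by 10 mm or more (distance of clip_bolt from where it was at the start of the episode above 0.01 m), for 0.05 s.
At the end, for the whole second after the job is handed in: Both clothes pegs lie at rest (under 50 mm/s) in the tray under their own bin, in any attitude: centres over the tray and 14.5 to 65 mm above the bench. Their bin's bolt is still 10 mm or more out from where it started. The other bin's bolt is within 8 mm of where it started (height (world z) of clip1 between 0.0145 and 0.065 m and x of clip1 in the frame of clip_bolt between 0.03 and 0.25 m and y of clip1 in the frame of clip_bolt between -0.055 and 0.055 m and height (world z) of clip2 between 0.0145 and 0.065 m and x of clip2 in the frame of clip_bolt between 0.03 and 0.25 m and y of clip2 in the frame of clip_bolt between -0.055 and 0.055 m and linear speed of each of clip1, clip2 below 0.05 m/s and distance of button_bolt from where it was at the start of the episode below 0.008 m and distance of clip_bolt from where it was at the start of the episode above 0.01 m); the robot touches nothing.
It fails at once if the bolt of the button bin is moved by 8 mm or more (distance of button_bolt from where it was at the start of the episode above 0.008 m).
It fails at once if a peg leaves its bin while the bolt is still in (they must drop through the floor, not be lifted out) (distance of clip_bolt from where it was at the start of the episode below 0.008 m and (height (world z) of any of clip1, clip2 below 0.11 m or height (world z) of any of clip1, clip2 above 0.22 m)).
It also fails if it takes over 30 s, if anything falls off the work surface, if the arm or the gripper's body presses on something with over 40 N, if the wrist force passes 120 N, or if a joint passes its speed limit or range.

## Robot

A 7-joint arm with a two-finger parallel gripper is mounted at the origin on the work surface. World frame = base frame: x ahead of the robot, y to its left, z up, the work surface at z = 0. Lengths are in m, angles in rad, forces in N, time in s.
With the tool pointing down it reaches from about 0.425 to 0.925 m from the base axis. Payload 6.8 kg.
Tool frame: the origin (TCP) lies on the centre line of the jaws, within the pads' length; the fingertips stand 17 mm ahead of it and the grasp point (between the pads) lies 2 mm behind it; z points along the fingers, x is the direction in which the jaws open and shut, and the axes are right-handed (so a half turn about z gives the same grasp; the last joint's range is limited). The gripper opens to 85 mm and grips with 20 to 120 N. Pads are 22 mm wide; open, the fingers measure 114 mm over their backs; the gripper's body (76 mm by 85 mm) begins 54 mm behind the grasp point. The pads swing forward as they close: fully open they stand 13 mm farther back than shut.
Start: joints at [-1.259, 0.477, 0.022, 1.555, -0.011, 1.109, -0.083], TCP at [0.275, 0.616, 0.248] pointing down, gripper open.
Joint ranges: [-2.96, 2.96], [-0.34, 2.1], [-1.41, 1.46], [0.24, 2.44], [-1.37, 4.51], [0.17, 1.92], [-2.96, 2.96]. Speed limits (rad/s): [2.39, 2.39, 3.14, 3.14, 3.14, 3.14, 3.14].

## Interface

Orientations are given as a unit quaternion [w, x, y, z].
In Python, from station import status, read_camera, camera_model, bot gives the robot as it stands.
- The arm moves only by the tool arm_command, never from a script. Its argument "series" is a list of rows, each a list of 3 entries, a list of its own where there are three numbers: the finger opening in mm, from 0 to 85.4, then the shift along the tool's x, y, z in mm, then the turn about the tool's z in rad. In form: [[gripper, [dx, dy, dz], roll], ...]. A call has 1 to 8 rows; each row is the pose to reach, as a shift and turn from the pose commanded when the call began, along the tool's axes at that moment; what a row does not reach only later rows make up. A row lasts 1/8 s, in which the tool goes at most 62.5 mm and 10.7 degrees, less where a joint would pass 70% of its speed; a pose out of reach is approached as far as the arm can. A call with a gripper value outside its range is refused whole. The fingers move at their own pace and stop on an object; "squeeze" is the grip in N (left out, the last holds). Time passes only in rows, so rows that repeat a pose let the fingers close. It gives the time, the measured TCP pose, the force and the opening at its end, in the units of the state.
- status.get_obs(): the state, without advancing time (a new reading comes with each control period).
- read_camera(name): name is "side" or "top"; returns the picture (420x560x3 uint8, blue, green, red); there is no depth.
- camera_model(name): a dict with "fov_y" (degrees; the focal length in pixels is half the picture's height over the tangent of half this angle, whatever the lens; pixels are square), "cx", "cy" (the principal point, pixels), "R" (3x3) and "t" (3): a world point X has camera coordinates R X + t. Camera axes: x right, y down, z forward; pixel columns grow to the right and rows downward; lengths in m; the calibration is good to about 2 mm. A picture is of the moment at which its call begins. camera_model takes no time and is no camera call.
- bot.hand_in(): hands the job in, once; it reports no verdict.
The state is a dict: "t": time; "q": joint angles; "joint_vel": joint speeds; "joint_torque": joint torques, N m; "eef_pos": TCP position; "tool_rot": TCP orientation; "contact_force": force on the tool from outside, world axes, zero at the start; "torque": the same for the moment, N m; "gripper_width": opening from 0.0 (shut) to 1.0 (fully open).
Only numpy, scipy, OpenCV 4.12 (cv2) and the standard library are available. Lean on these libraries where they do the work, as an engineer would, in place of code of your own. Each camera call takes 0.05 s, during which the arm holds its last target.

## Working session

There is one attempt and no reset: what is moved stays moved. The work goes in short steps, Python scripts to look and compute and a tool call to move; the robot and the scene stay as the last step left them, time stands still between calls to the robot, and variables do not carry over. Pictures are saved under pics/ and viewed, and the job is handed in when it is done.

Besides the shell and the picture viewer there is one more tool, called as a command line: name --argument value ..., lists and objects as JSON in quotes. arm_command: Moves the arm, as the interface text tells. Its arguments: {"type":"object","properties":{"series":{"type":"array"},"squeeze":{"type":"number"}},"required":["series"]}

```bash
mkdir -p pics; python3 - <<'E'
from station import status, read_camera, camera_model, bot
import cv2
for n in ("side","top"):
    cv2.imwrite(f"pics/{n}0.png",read_camera(n)); print(n,camera_model(n))
o=status.get_obs();print(o)
E
```

```text
side {'fov_y': 54.18695221288395, 'cx': 273.40963648622466, 'cy': 209.74878460181253, 'R': array([[ 0.9957607 , -0.08961531, -0.02072991],
       [-0.06648099, -0.54543152, -0.83551466],
       [ 0.06356816,  0.8333508 , -0.54907698]]), 't': array([-0.56712888,  0.224832  ,  0.85802002])}
top {'fov_y': 45.93766229882574, 'cx': 279.45310515575443, 'cy': 210.2909760379409, 'R': array([[-0.00733784, -0.99981394,  0.01783925],
       [-0.9930238 ,  0.00518615, -0.11780002],
       [ 0.11768558, -0.0185792 , -0.99287709]]), 't': array([-0.02452976,  0.56835195,  0.99055294])}
{'t': 0.1, 'q': array([-1.25907224,  0.47772185,  0.02238241,  1.55638429, -0.01148804,
        1.10932016, -0.08305972]), 'joint_vel': array([ 0.00027981, -0.00098932, -0.00110391, -0.00516686,  0.00105734,
       -0.00045408, -0.00058345]), 'joint_torque': array([ 4.89784550e-03, -5.97760105e+01,  1.61383934e+00, -2.81954420e+01,
        1.27958728e-02,  5.02384908e-03, -1.72630183e-05]), 'eef_pos': array([0.27495002, 0.61588475, 0.24740736]), 'tool_rot': array([ 5.26527919e-04,  8.38919369e-01,  5.44255056e-01, -6.70450124e-04]), 'contact_force': array([-0.68699457,  0.43614325, -0.35738972]), 'torque': array([ 0.0264986 ,  0.01629223, -0.02816734]), 'gripper_width': 1.0016703550218717}
```

View pics/side0.png

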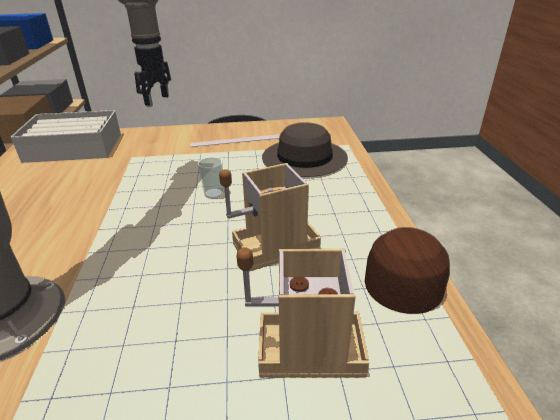

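View pics/top0.png

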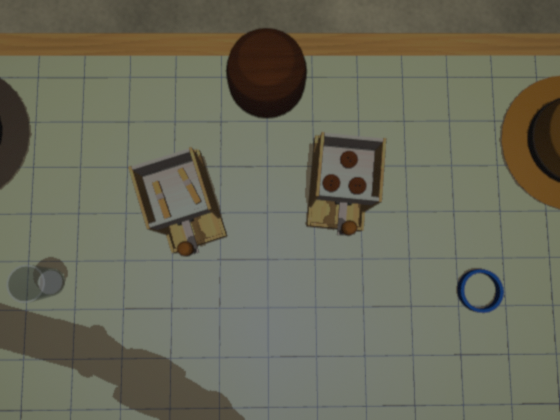

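The peg bin is the left one in the top view, with its knob near (185,248). In the side view it is the far one, with its knob near (225,178). The button bin's knob is at (349,228) in top and (245,259) in side. Next I'll measure both knobs and the bolt direction.

```bash
cat > h.py <<'E'
from station import status, read_camera, camera_model, bot
import cv2, numpy as np
from scipy.spatial.transform import Rotation as Ro
def ray(n,p):
    m=camera_model(n);f=210/np.tan(np.radians(m["fov_y"]/2))
    d=m["R"].T@np.array([(p[0]-m["cx"])/f,(p[1]-m["cy"])/f,1]);return -m["R"].T@m["t"],d/np.linalg.norm(d)
def plane(n,p,z):
    c,d=ray(n,p);return c+d*(z-c[2])/d[2]
def tri(a,b):
    (c1,d1),(c2,d2)=ray("side",a),ray("top",b)
    s=np.linalg.lstsq(np.c_[d1,-d2],c2-c1,rcond=None)[0]
    p,q=c1+s[0]*d1,c2+s[1]*d2;return (p+q)/2,np.linalg.norm(p-q)
def knob(im,roi):
    x0,y0,x1,y1=roi;h=cv2.cvtColor(im,cv2.COLOR_BGR2HSV)[y0:y1,x0:x1]
    m=cv2.inRange(h,(0,130,40),(14,255,170))
    n,l,s,c=cv2.connectedComponentsWithStats(m);i=1+np.argmax(s[1:,4]);x,y,w,hh,a=s[i]
    return c[i]+[x0,y0],(x+x0,y+y0,w,hh,a)
E
python3 - <<'E'
from h import *
s=cv2.imread("pics/side0.png");t=cv2.imread("pics/top0.png")
P={}
for n,rs,rt in(("clip",(205,160,245,195),(170,235,202,262)),("button",(230,240,262,278),(336,215,364,240))):
    a,ba=knob(s,rs);b,bb=knob(t,rt);print(n,a,ba,b,bb,*tri(a,b),plane("top",b,.225),plane("side",a,.225))
z=status.get_obs()
print(Ro.from_quat(z["tool_rot"],scalar_first=True).as_matrix())
cv2.imwrite("pics/topz.png",cv2.resize(t[130:270,110:250],None,fx=4,fy=4,interpolation=2))
cv2.imwrite("pics/sidez.png",cv2.resize(s[150:290,200:340],None,fx=4,fy=4,interpolation=2))
E
```

```text
clip [224.42857143 175.75824176] (np.int32(220), np.int32(170), np.int32(10), np.int32(17), np.int32(91)) [189.31818182 245.54545455] (np.int32(186), np.int32(242), np.int32(7), np.int32(9), np.int32(22)) [0.48455914 0.12350663 0.23580848] 0.0046497979756528396 [0.48739763 0.12549851 0.225     ] [0.48113696 0.14316049 0.225     ]
button [244.04824561 257.1622807 ] (np.int32(237), np.int32(248), np.int32(16), np.int32(22), np.int32(228)) [344.33333333 228.23809524] (np.int32(342), np.int32(225), np.int32(7), np.int32(9), np.int32(21)) [ 0.51489954 -0.13313386  0.22421821] 0.00031950329847692255 [ 0.51467629 -0.13302716  0.225     ] [ 0.51507679 -0.13405105  0.225     ]
[[ 4.07571970e-01  9.13172922e-01 -5.51776227e-04]
 [ 9.13171510e-01 -4.07572314e-01 -1.61322068e-03]
 [-1.69803815e-03  1.53637199e-04 -9.99998547e-01]]
```

View pics/topz.png

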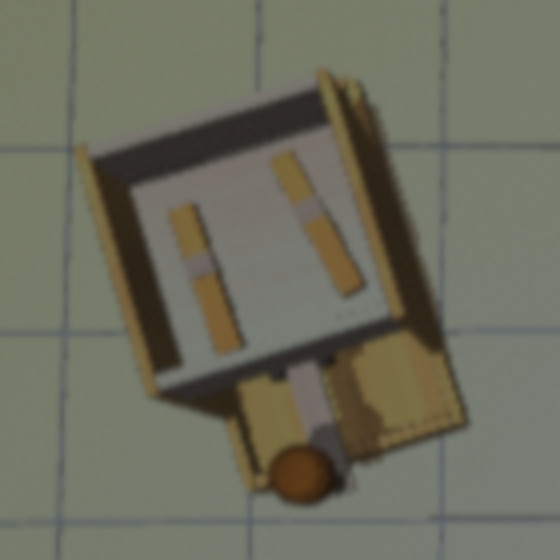

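View pics/sidez.png

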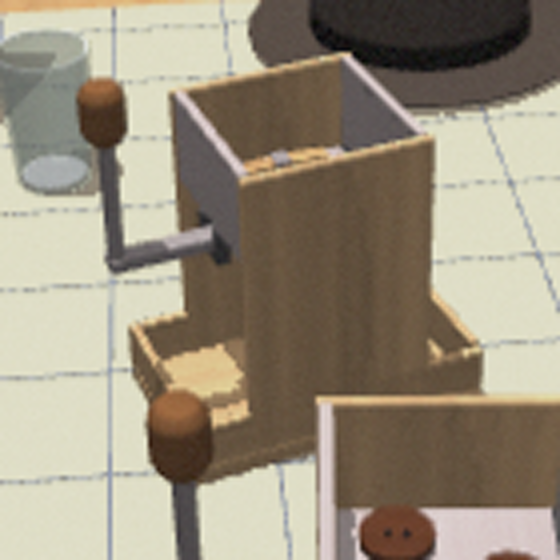

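The zooms show the first mask missed part of the peg knob. Its full outline centres on about (185.4,248.4) in top and (225.0,178.0) in side. I'll use those points, plus the hopper rim corners in the top view for direction.

```bash
python3 - <<'E'
from h import *
k,g=tri((225.0,178.0),(185.4,248.4));print("knob",k,g,plane("top",(185.4,248.4),.225),plane("side",(225,178),.225))
c=np.array([plane("top",(110+x/4-.4,130+y/4-.4),.2)for x,y in((80,148),(322,71),(405,318),(152,393))])
print(c.round(4),[np.linalg.norm(c[i]-c[i-1]).round(4) for i in range(4)],c.mean(0))
e=(c[0]-c[3]+c[1]-c[2]);f=(c[0]-c[1]+c[3]-c[2])
print("yaw sides",np.arctan2(e[1],e[0]),"from cross",np.arctan2(-f[0],f[1]))
d=c.mean(0)-k;print("knob->centre",np.hypot(*d[:2]),np.arctan2(d[1],d[0]))
o=status.get_obs();R=Ro.from_quat(o["tool_rot"],scalar_first=True).as_matrix()
print("tool x yaw",np.arctan2(R[1,0],R[0,0]),"shift mm",R.T@(k-o["eef_pos"])*1e3)
E
```

```text
knob [0.482601   0.13179127 0.22563954] 0.0001701572776632923 [0.48271299 0.13190855 0.225     ] [0.48245221 0.13295079 0.225     ]
[[0.6263 0.235  0.2   ]
 [0.6602 0.1306 0.2   ]
 [0.5512 0.0934 0.2   ]
 [0.5194 0.2013 0.2   ]] [np.float64(0.1122), np.float64(0.1097), np.float64(0.1152), np.float64(0.1125)] [0.58927744 0.16507455 0.2       ]
yaw sides 0.31712024685974827 from cross 0.300313162280539
knob->centre 0.11174811080716901 0.3024312632247832
tool x yaw 1.15100209775905 shift mm [-357.3906953   386.92099978   22.4341621 ]
```

The measurements agree. The knob is at (0.4827, 0.132, 0.2256), against a stated height of 0.225. Bolt yaw is about 0.306, and the knob-to-hopper distance is 112 mm, within the expected 110–115. I'll move above the knob with the jaws along the bolt axis.

arm_command --series '[[60,[-20,20,-40],0.1],[60,[-60,65,-75],0.25],[60,[-105,113,-75],0.4],[60,[-150,162,-75],0.55],[60,[-195,211,-75],0.7],[60,[-240,260,-75],0.845],[60,[-285,309,-75],0.845],[60,[-330,357,-75],0.845]]'

```text
t: 1.1
eef_pos: [0.4556, 0.1942, 0.3232]
tool_rot: [-0.0, 0.988, 0.152, -0.0]
contact_force: [1.1, -0.3, -0.8]
gripper_width: 0.703
```

```bash
cat > c.py <<'E'
from h import *
o=status.get_obs();R=Ro.from_quat(o["tool_rot"],scalar_first=True).as_matrix()
print(o["t"],o["eef_pos"],"yaw",np.arctan2(R[1,0],R[0,0]),"shift",R.T@(np.array([.4827,.1322,.223])-o["eef_pos"])*1e3,o["gripper_width"],o["contact_force"])
E
python3 c.py
```

```text
1.1 [0.45563134 0.19418079 0.32321283] yaw 0.30614708640453236 shift [  7.1267166   67.27910587 100.19816948] 0.7031832830315766 [ 1.11177958 -0.29320247 -0.82668639]
```

arm_command --series '[[60,[0,0,0],0],[60,[0,0,0],0],[60,[0,0,0],0]]'

```text
t: 1.48
eef_pos: [0.4546, 0.1978, 0.323]
tool_rot: [-0.0, 0.988, 0.154, -0.0]
contact_force: [-1.0, -0.6, 0.3]
gripper_width: 0.704
```

```bash
python3 c.py
```

```text
1.475 [0.45462049 0.19781864 0.32304433] yaw 0.3088816535631246 shift [  6.85649695  71.063943   100.03017872] 0.7036005468815882 [-1.03684297 -0.60771964  0.29774875]
```

arm_command --series '[[60,[3,35,0],0],[60,[7,71,0],0],[60,[7,71,0],0],[60,[7,71,0],0],[60,[7,71,0],0]]'

```text
t: 2.1
eef_pos: [0.4829, 0.1322, 0.3232]
tool_rot: [-0.0, 0.988, 0.154, -0.0]
contact_force: [0.4, -0.4, 0.5]
gripper_width: 0.702
```

```bash
python3 c.py; python3 - <<'E'
from h import *
for n,(x,y) in(("top",(110,130)),("side",(150,90))):
    im=read_camera(n)[y:y+150,x:x+190];cv2.imwrite(f"pics/{n}1.png",cv2.resize(im,None,fx=4,fy=4,interpolation=2))
E
```

```text
2.1 [0.48290017 0.13224751 0.32316281] yaw 0.3088294588477214 shift [-1.79268371e-01  1.14924343e-02  1.00162856e+02] 0.7018920277306013 [ 0.3981375  -0.44951221  0.45560591]
```

View pics/side1.png

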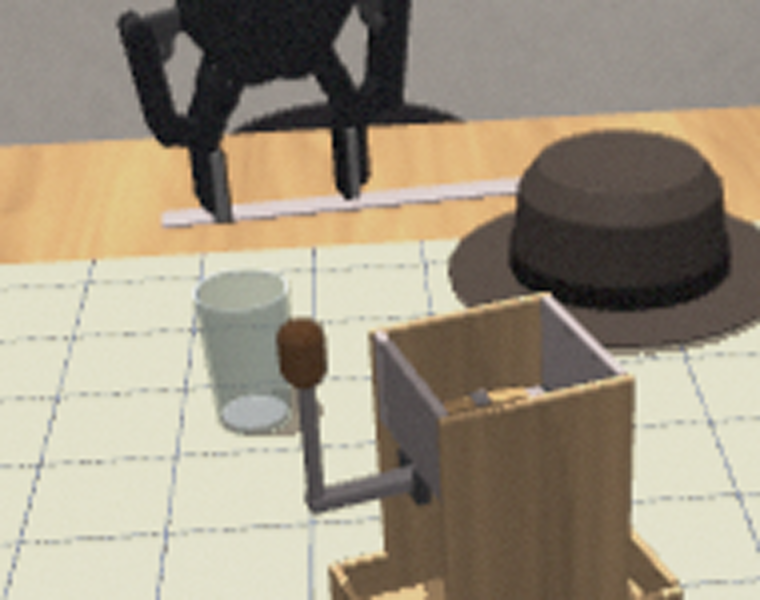

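View pics/top1.png

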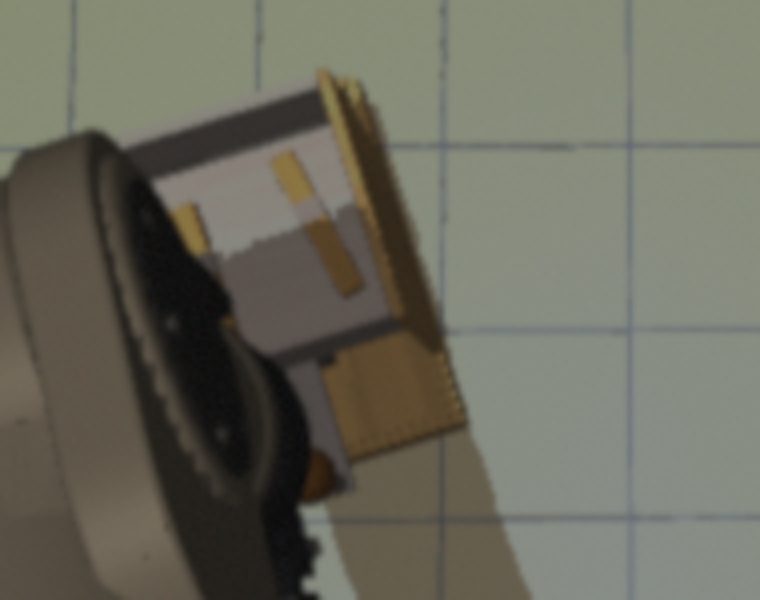

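The side view shows the fingers (tips at about x 222 and 352 in the zoom) straddling the knob's vertical line. I'll descend.

arm_command --series '[[60,[0,0,30],0],[60,[0,0,60],0],[60,[0,0,85],0],[60,[0,0,100],0],[60,[0,0,100],0],[60,[0,0,100],0]]'

```text
t: 2.95
eef_pos: [0.484, 0.1309, 0.2242]
tool_rot: [-0.0, 0.988, 0.152, 0.001]
contact_force: [0.5, 1.0, -0.1]
gripper_width: 0.703
```

```bash
python3 c.py; python3 - <<'E'
from h import *
for n,(x,y) in(("side",(150,90)),):
    im=read_camera(n)[y:y+150,x:x+190];cv2.imwrite(f"pics/{n}2.png",cv2.resize(im,None,fx=4,fy=4,interpolation=2))
E
```

```text
2.95 [0.48397657 0.13091472 0.22415938] yaw 0.30612722245265184 shift [-0.83150971 -1.60997817  1.15856727] 0.7028102797990361 [ 0.47283731  1.02402663 -0.10089657]
```

View pics/side2.png

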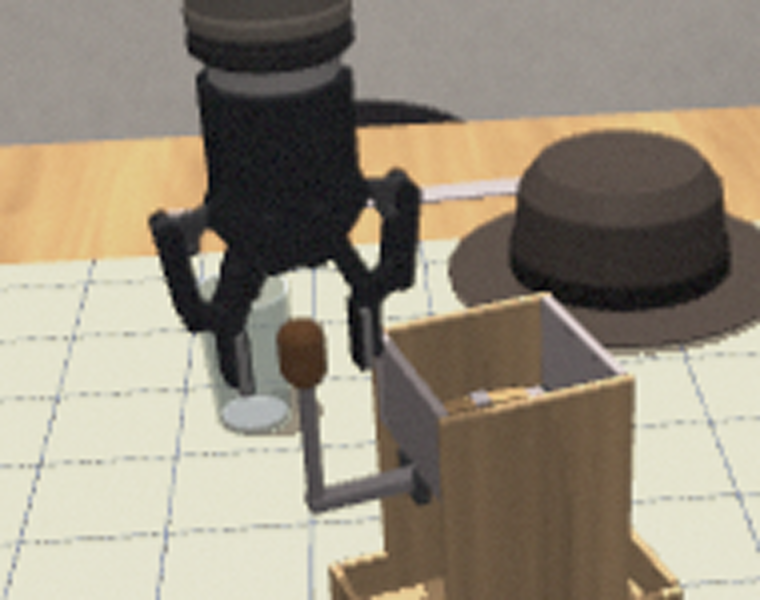

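Fingers straddle the knob (tips at about (240,390) and (365,365) in the zoom, knob at (302,355)), clear of the rim. I'll close.

arm_command --series '[[20,[0,0,0],0],[20,[0,0,0],0],[20,[0,0,0],0],[20,[0,0,0],0],[20,[0,0,0],0],[20,[0,0,0],0]]' --squeeze 30

```text
t: 3.75
eef_pos: [0.4839, 0.1308, 0.224]
tool_rot: [-0.0, 0.988, 0.152, 0.001]
contact_force: [-0.9, -0.8, 6.1]
gripper_width: 0.289
```

It stopped at about 25 mm, so it has the knob. I'll pull it out.

arm_command --series '[[20,[-5,0,0],0],[20,[-10,0,0],0],[20,[-16,0,0],0],[20,[-22,0,0],0],[20,[-28,0,0],0],[20,[-34,0,0],0],[20,[-34,0,0],0],[20,[-34,0,0],0]]'

```text
t: 4.75
eef_pos: [0.4508, 0.1202, 0.2239]
tool_rot: [-0.0, 0.988, 0.152, 0.0]
contact_force: [-1.2, -0.6, 8.3]
gripper_width: 0.291
```

```bash
python3 c.py; python3 - <<'E'
from h import *
for n,(x,y) in(("side",(150,90)),("top",(110,130))):
    im=read_camera(n)[y:y+150,x:x+190];cv2.imwrite(f"pics/{n}3.png",cv2.resize(im,None,fx=4,fy=4,interpolation=2))
E
```

```text
4.75 [0.45078899 0.12023518 0.223901  ] yaw 0.3058199104578395 shift [34.03236718 -1.80163495  0.91284888] 0.291376408013091 [-1.2460387  -0.61218948  8.26911512]
```

View pics/side3.png

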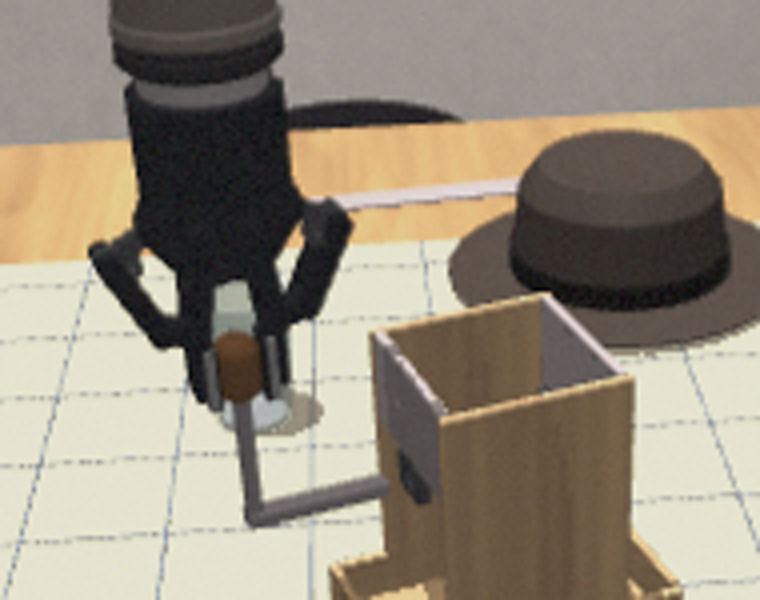

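View pics/top3.png

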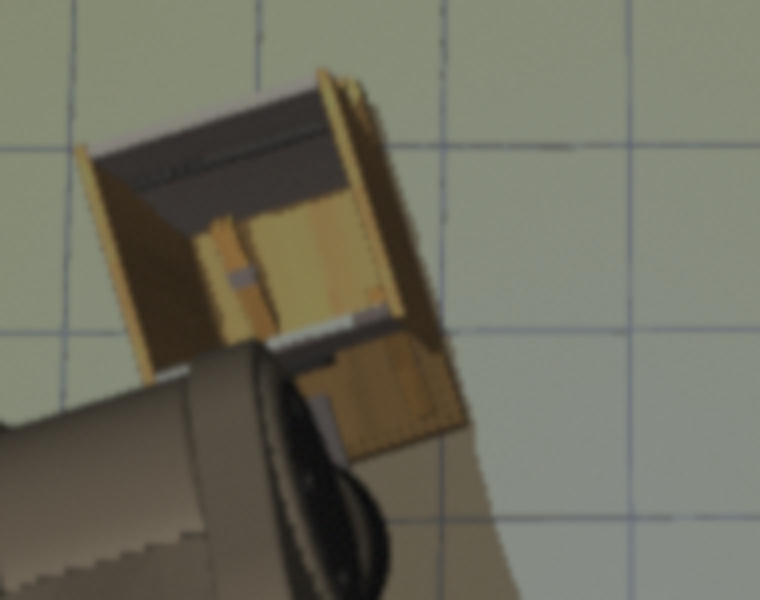

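The floor has swung open and the bolt is about 34 mm out. One peg lies in the tray at zoom (245,280); the other seems to be around (400,350), straddling below the near wall. I'll release and rise.

arm_command --series '[[60,[0,0,0],0],[60,[0,0,0],0],[60,[0,0,0],0],[60,[0,0,0],0],[60,[0,0,-20],0],[60,[0,0,-50],0],[60,[0,0,-90],0],[60,[0,0,-120],0]]'

```text
t: 5.85
eef_pos: [0.4512, 0.1203, 0.3449]
tool_rot: [-0.0, 0.988, 0.152, 0.001]
contact_force: [0.1, 0.5, 0.2]
gripper_width: 0.701
```

arm_command --series '[[60,[0,-60,0],0],[60,[0,-120,0],0],[60,[0,-180,0],0],[60,[0,-220,0],0],[60,[0,-220,0],0],[60,[0,-220,0],0],[60,[0,-220,0],0],[60,[0,-220,0],0]]'

```text
t: 6.85
eef_pos: [0.3852, 0.3292, 0.3434]
tool_rot: [-0.0, 0.988, 0.151, 0.0]
contact_force: [-0.5, 0.1, 0.5]
gripper_width: 0.703
```

```bash
python3 c.py; python3 - <<'E'
from h import *
for n,(x,y) in(("side",(190,150)),("top",(110,130))):
    im=read_camera(n);cv2.imwrite(f"pics/{n}4f.png",im);cv2.imwrite(f"pics/{n}4.png",cv2.resize(im[y:y+150,x:x+190],None,fx=4,fy=4,interpolation=2))
E
```

```text
6.85 [0.38520016 0.32917569 0.34344099] yaw 0.3041644423518674 shift [ 34.01306415 217.14905861 120.42039969] 0.7034976521019397 [-0.51829869  0.07198333  0.492276  ]
```

View pics/side4.png

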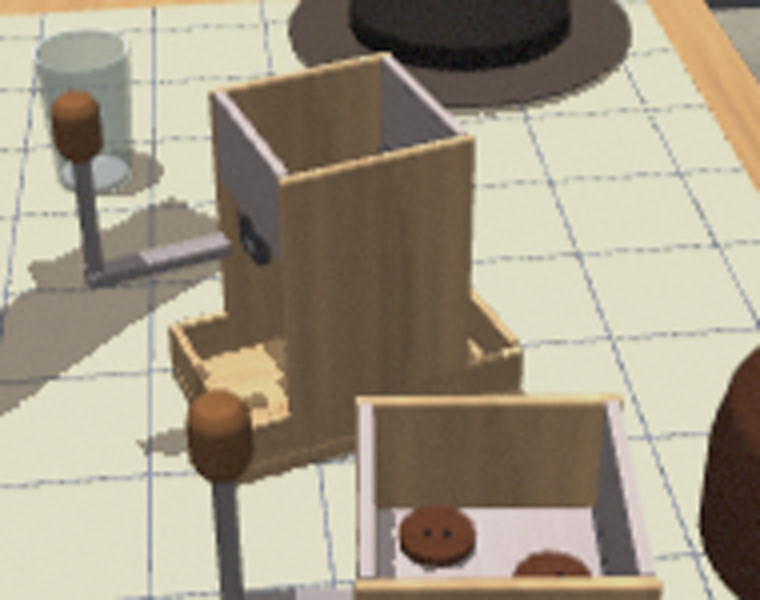

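View pics/top4.png

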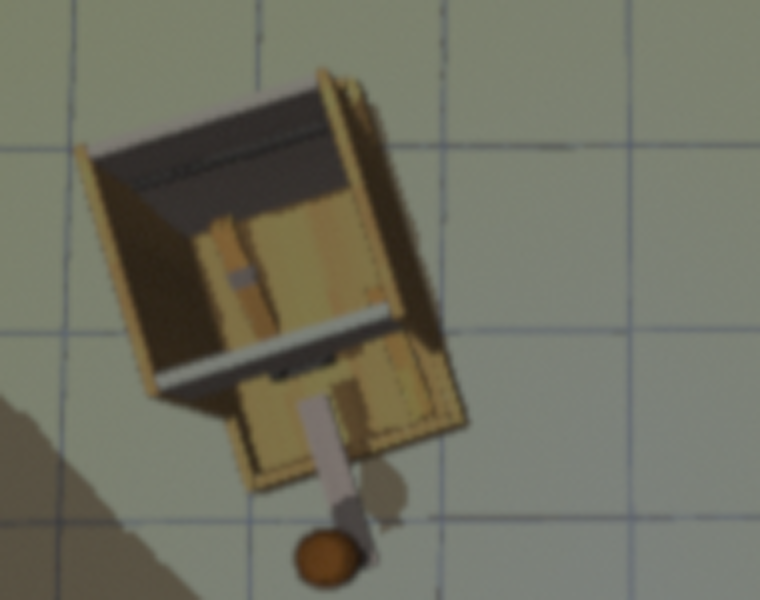

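View pics/top4f.png

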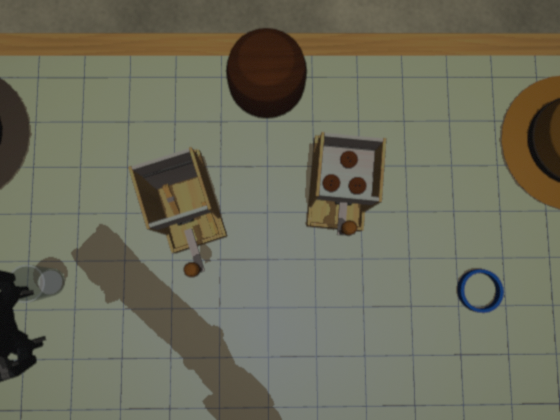

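```bash
python3 - <<'E'
from h import *
k=plane("top",(110+328/4-.4,130+558/4-.4),.225);y=.306
for p in((245,278),(400,350)):
    d=plane("top",(110+p[0]/4-.4,130+p[1]/4-.4),.025)-k
    print(p,"x",d[0]*np.cos(y)+d[1]*np.sin(y),"y",-d[0]*np.sin(y)+d[1]*np.cos(y))
print(k,"moved",np.hypot(*(k-[.4827,.132,.225])[:2]))
im=cv2.imread("pics/top4f.png");im=cv2.convertScaleAbs(im[175:255,155:235],alpha=1.7)
cv2.imwrite("pics/z5.png",cv2.resize(im,None,fx=7,fy=7,interpolation=2))
a,b=cv2.imread("pics/top0.png"),cv2.imread("pics/top4f.png")
for i in(a,b):print(knob(i,(336,215,364,240)))
E
```

```text
(245, 278) x 0.16165203650889692 y 0.029247810854055305
(400, 350) x 0.10093055904482724 y -0.03637017768667827
[0.44855167 0.12119994 0.225     ] moved 0.0358154951582539
(array([344.33333333, 228.23809524]), (np.int32(342), np.int32(225), np.int32(7), np.int32(9), np.int32(21)))
(array([344.66666667, 223.22222222]), (np.int32(342), np.int32(222), np.int32(6), np.int32(4), np.int32(9)))
```

View pics/z5.png

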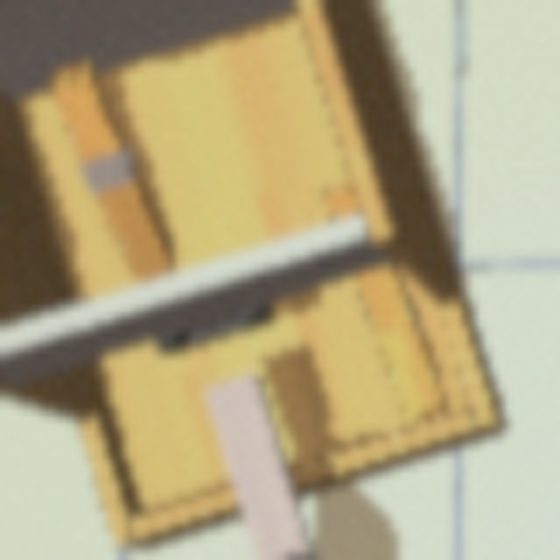

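The second peg shows less clearly, so I'll compare before and after views at the same crop, and also compare the button bin's region.

```bash
python3 - <<'E'
from h import *
a,b=cv2.imread("pics/top0.png"),cv2.imread("pics/top4f.png")
c,d=cv2.imread("pics/side0.png"),cv2.imread("pics/side4f.png")
for n,p,q,r in(("top",a,b,(300,125,395,240)),("side",c,d,(230,240,280,310))):
    x0,y0,x1,y1=r;print(n,cv2.phaseCorrelate(*[cv2.cvtColor(i[y0:y1,x0:x1],6).astype(float) for i in(p,q)]))
x0,y0,x1,y1=336,215,364,240;print(cv2.phaseCorrelate(*[cv2.cvtColor(i[y0:y1,x0:x1],6).astype(float) for i in(a,b)]))
f=lambda i,x,y:cv2.resize(cv2.convertScaleAbs(i[y:y+50,x:x+65],alpha=1.5 if i is a or i is b else 1.1),None,fx=6,fy=6,interpolation=2)
cv2.imwrite("pics/cmp.png",np.vstack([np.hstack([f(a,165,200),f(b,165,200)]),np.hstack([f(c,225,220),f(d,225,220)])])[:600,:800])
E
```

```text
top ((0.021487396779384937, -0.009754319247782917), 1.0024163206429995)
side ((-0.0218554287709658, 0.019437759307983526), 0.8574673532352612)
((-0.05153766629570633, 0.5190139397674951), 1.0116304048624876)
```

View pics/cmp.png

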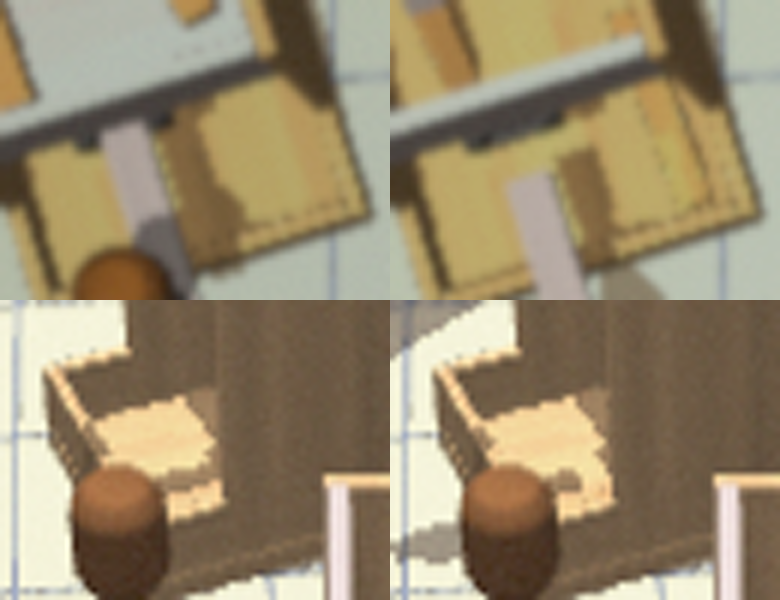

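The after view shows the second peg as a 72 mm long shape beside the tray's right wall, which wasn't there before. Its position matches the earlier picture, so it is at rest. The button bin's region is unchanged.

```bash
python3 -c "
from station import bot
print(bot.hand_in())"
```

```text
the job is handed in; nothing more can be done
None
```

I gripped the peg bin's knob, pulled its bolt out about 34 mm, let go and moved the arm clear. Then I handed the job in at about 7 s; no verdict is reported.

**Bolt:** the camera puts it about 36 mm out from where it started, against 34 mm commanded.

**Pegs:** the floor is open and both pegs are in the tray. Their centres in the bolt frame are about (162, +29) mm and (101, −36) mm, inside the limits. The second peg is partly hidden by the hopper wall, so I identified it by comparing before and after pictures and by its length of about 71 mm. I did not measure either peg's height; I assumed about 25 mm when working out the positions.

**Button bin:** it had not visibly moved. Comparing the whole bin before and after in both views showed a shift of about 0.02 pixel. Two checks on its knob alone disagreed:
- A tighter crop gave 0.5 pixel, roughly 1 mm.
- My colour mask was unreliable on that knob. Its spot went from 21 pixels to 9 between pictures and its centre moved 5 pixels, so I disregarded it.

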